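Clear the scale pan, then hold its recessed zero button down with the stylus

TASK

Zero the jewellery scale: first clear its pan by laying the spatula flat in the empty narrow compartment of the wooden tray and letting go of it. Then take the stylus from its stone stand, reach its thin tip straight down through the round hole in the scale's case and push the recessed button down, and finish while still gripping the stylus and holding the button down with it. Leave the magnifier, incense burner, ring dish and cup weights where they are.

Things in the scene. Friction and masses are not known exactly. Their poses are not given: they have to be found in the camera images.
- spatula_center (a point): Spatula, 140 mm long, lying flat on the scale's pan: point half-way along it and 7 mm above its underside (also its centre of mass). x towards the blade, z up. Pale wooden handle, 14 mm wide (y) and 14 high, from x = -70 to +20 mm; steel blade, 18 mm wide and 3 thick, level with the handle's underside, on to x = +70 mm. 35 g, loose.
- slot (a point): Centre of the floor (10 mm above the desk) of the empty narrow compartment of the wooden tray (172 x 150 mm, fixed, on either side of the desk). Inside 156 mm long (x), 28 wide (y). Walls 8 mm high, 5 thick (33 towards the other compartment); the side walls are cut away over the middle 68 mm, so fingers fit there. Spatula either way round. The magnifier's wide one is centred 77 mm off along +y.
- stylus_center (a point): Stylus, upright: aluminium barrel 14 mm diameter, 70 long, above a steel pin 6 mm diameter, 45 long. Point at mid-barrel, 80 mm above the pin's end; z up along it. It hangs by its shoulder on a fixed pale stone block (56 x 56 x 50 mm, on either side of the desk), the pin loose in the block's hole: lift over 45 mm straight up to free it. 40 g.
- stylus_tip (a point): End of the stylus's thin pin, on its axis, 80 mm below stylus_center.
- aperture (a point): Round hole in the flat top of the scale's case (grey case 150 x 200 mm, 52 mm high here, fixed to the desk), with a black square surround of 34 mm. The point is the centre of the hole's mouth, 52 mm above the desk; z up. The hole is 13 mm wide and straight down; the white button (9 mm diameter) lies in it with its top 22 mm below the mouth when not pressed.
- pan (a point): Centre of the top of the scale's round steel pan, 110 mm diameter, 60 mm above the desk (8 mm above the hole's mouth), 110 mm from the hole. z up.
- zero_button (a joint): Recessed spring button in the scale: 0 when up, 0.005 (5 mm) when fully down. It moves straight down; it starts to move at about 1.6 N and is fully down at about 6 N.
- scale: The scale with its case, pan and button, fixed to the desk. Origin on the desk under the centre of the case; the case is 150 mm along x and 200 mm along y. The pan's centre is at y = +35 mm, the hole at y = -75 mm.
- spatula: The spatula as a body; origin 7 mm below spatula_center, on its underside, same axes.
- stylus: The stylus as a body; origin at the end of its pin, same axes as stylus_center.
- magnifier: Dark brown bakelite magnifier, 120 mm long, 54 mm wide and 9 mm high, lying in the tray's wide compartment; to be left alone. Origin on its underside.
- burner: Celadon incense burner, 90 mm wide and 79 mm high, on the robot's side of the scale; to be left alone. Origin at its underside.
- ring_dish: Lavender-glazed ring dish, 84 mm wide and 22 mm high, on the robot's side of the scale; to be left alone. Origin at its underside.
- cup_weights: Brass set of nested cup weights, 54 mm wide and 45 mm high, beyond the scale; to be left alone. Origin at its underside.
Not all that is in view belongs to the job. Of the things shaped like the scale, the grey one is meant. Of the things shaped like the spatula, the wooden one is meant.

How it is judged:
On the way, in this order (a step that is already met when the one before it is completed fails the run):
1. the spatula lies flat in the narrow compartment, let go (x of spatula_center in the frame of slot between -0.012 and 0.012 m and y of spatula_center in the frame of slot between -0.01 and 0.01 m and z of spatula_center in the frame of slot below 0.0095 m and angle between the x axis of spatula_center and the x axis of slot, either way round below 0.15 rad and angle between spatula_center's own z axis and vertical below 0.08 rad and contact force between the fingers and spatula below 0.05 N), for 0.2 s.
2. the gripped stylus, through the hole, holds the button down (value of joint zero_button above 0.003 m and contact force between stylus and scale above 1.5 N and contact force between the fingers and stylus above 1 N and horizontal distance between stylus_tip and aperture below 0.005 m and z of stylus_tip in the frame of aperture below -0.02 m and angle between stylus_center's own z axis and vertical below 0.15 rad), for 0.2 s.
At the end, for the whole second after the job is handed in: Spatula released and flat (0.08 rad) on the narrow compartment's floor, within 12 mm lengthwise, 10 mm sideways, 0.15 rad. Gripped stylus upright (0.15 rad), tip within 5 mm of the hole's axis, 20 mm below its mouth, holding the button at least 3 mm down with over 1.5 N through the last second (all of step 1 and all of step 2); the arm keeps its last pose, push and grip.
It fails at once if magnifier moved by more than 20 mm (distance of magnifier from where it was at the start of the episode above 0.02 m).
It fails at once if burner moved by more than 20 mm (distance of burner from where it was at the start of the episode above 0.02 m).
It fails at once if ring_dish moved by more than 20 mm (distance of ring_dish from where it was at the start of the episode above 0.02 m).
It fails at once if cup_weights moved by more than 20 mm (distance of cup_weights from where it was at the start of the episode above 0.02 m).
It also fails if it takes over 61 s, if anything falls off the work surface, if the arm or the gripper's body presses on something with over 40 N, if the wrist force passes 120 N, or if a joint passes its speed limit or range.

ROBOT

A 7-joint arm with a two-finger parallel gripper is mounted at the origin on the work surface. World frame = base frame: x ahead of the robot, y to its left, z up, the work surface at z = 0. Lengths are in m, angles in rad, forces in N, time in s.
With the tool pointing down it reaches from about 0.4 to 0.85 m from the base axis. Payload 4.5 kg.
Tool frame: the origin (TCP) lies midway between the tips of the shut fingers; the grasp point (between the pads) lies pinch_z behind it (pinch_z is the distance from the TCP to the grasp point, in m); z points along the fingers, y is the line along which they close (so a half turn about z gives the same grasp; the last joint's range is limited). The gripper opens to 88 mm and grips with 3 to 60 N. Pads are 18 mm wide; open, the fingers measure 123 mm over their backs; the gripper's body (75 mm by 187 mm) begins 45 mm behind the grasp point.
Start: joints at [-1.116, 0.689, -0.195, 1.565, 0.157, 0.902, -0.215], TCP at [0.255, 0.571, 0.206] pointing down, gripper open.
Joint ranges: [-3.01, 3.01], [-0.46, 2.08], [-1.47, 1.51], [0.13, 2.56], [-1, 4.14], [0.04, 2.09], [-2.66, 2.66]. Speed limits (rad/s): [2.57, 2.57, 3.14, 3.14, 3.14, 3.14, 3.14].

INTERFACE

Orientations are given as a 3x3 rotation matrix whose columns are the frame's x, y, z axes.
In Python, from bench import get_state, read_camera, job_done, cut_out, pinch_z gives the robot as it stands.
- The arm moves only by the tool move_arm, never from a script. Its argument "series" is a list of rows, each a list of 7 numbers: the shift along the world's x, y, z in m, then the turn, a rotation vector about the world's x, y, z in rad, then the opening, from 0 (shut) to 1 (fully open). In form: [[dx, dy, dz, wx, wy, wz, hand], ...]. A call has 1 to 8 rows; each row shifts and turns the commanded pose from where the row before left it; what a row does not reach is not made up. A row lasts 1/8 s, in which the tool goes at most 62.5 mm and 10.7 degrees, less where a joint would pass 70% of its speed; a pose out of reach is approached as far as the arm can. A call is refused whole if a number of a shift passes 0.0625 or a number of a turn 0.188, either way. A call with a gripper value outside its range is refused whole. The fingers move at their own pace and stop on an object; "force" is the grip in N (left out, the last holds). Time passes only in rows, so rows that do not move let the fingers close. It gives the time, the measured TCP pose, the force, the opening and the grip force at its end, in the units of the state.
- get_state(): the state, without advancing time (a new reading comes with each control period).
- read_camera(name): name is "scene" or "top"; returns a dict with "frame" (400x640x3 uint8, red, green, blue), "z_map" (400x640 float32, m along the optical axis (not along the pixel's ray), 0 where there is no reading), "K" (3x3 intrinsics, pixels), "k1" (the pictures are not rectified: a ray, as slopes to the right and down, at radius r is drawn at 1 + k1 r^2 times it, then the intrinsics apply), "pose" (4x4, takes a point from camera to world coordinates). Camera axes: x right, y down, z forward; pixel columns grow to the right and rows downward; lengths in m; the calibration is good to about 2 mm. A picture is of the moment at which its call begins.
- job_done(): hands the job in; it is judged then, once.
Trained networks look in the newest picture that a camera, given by its name, has taken for a name from the list of things; names that differ only in an ending like _2 or _b are one class to them, and where a whole thing is asked for, a point or a joint stands for the part that bears it (a point fixed in the world has none). Each returns a list of dicts, best first, with "score" (0 to 1); they miss things now and then, are a little off and sometimes report something else, mostly with a low value. They report only what shows in the picture. A call takes as long as a camera call. They do not tell look-alikes from the thing itself.
- cut_out(camera, label): "region" (400x640 bool, what is visible of it) and "box" ([left, top, width, height] in pixels, round what is visible of it).
The state is a dict: "clock": time; "q": joint angles; "joint_vel": joint speeds; "effort": joint torques, N m; "eef_pos": TCP position; "tcp_rot": TCP orientation; "contact_force": force on the tool from outside, world axes, zero at the start; "torque": the same for the moment, N m; "finger_gap": opening from 0.0 (shut) to 1.0 (fully open); "finger_force": force on a finger pad.
Only numpy, scipy, OpenCV 4.12 (cv2) and the standard library are available. Lean on these libraries where they do the work, as an engineer would, in place of code of your own. Each camera call takes 0.05 s, during which the arm holds its last target. There are 200 camera calls.

## Working session

There is one attempt and no reset: what is moved stays moved. The work goes in short steps, Python scripts to look and compute and a tool call to move; the robot and the scene stay as the last step left them, time stands still between calls to the robot, and variables do not carry over. Pictures are saved under pics/ and viewed, at most 10 in all, crops included, and the job is handed in when it is done.

Besides the shell and the picture viewer there is one more tool, called after "Call:" as name(argument=value, ...) on one line, values as JSON. move_arm: Moves the arm, as the interface text tells. Its arguments: {"type":"object","properties":{"series":{"type":"array","items":{"type":"array","items":{"type":"number"}}},"force":{"type":"number"}},"required":["series"]}

```bash
mkdir -p pics; cat > h.py <<'E'
import numpy as np,cv2
from bench import *
def cloud(c):
    K=c["K"];k1=c["k1"];z=c["z_map"]
    v,u=np.mgrid[0:400,0:640].astype(float)
    p=np.stack([u.ravel(),v.ravel()],-1)[:,None]
    n=cv2.undistortPoints(p,K,np.array([k1,0,0,0.])).reshape(400,640,2)
    P=np.dstack([n*z[...,None],z])
    W=P@c["pose"][:3,:3].T+c["pose"][:3,3]
    W[z==0]=np.nan
    return W
def project(c,X):
    P=(np.atleast_2d(X)-c["pose"][:3,3])@c["pose"][:3,:3]
    n=P[:,:2]/P[:,2:];r2=(n**2).sum(1,keepdims=True);n=n*(1+c["k1"]*r2)
    return n@np.diag([c["K"][0,0],c["K"][1,1]])+c["K"][:2,2]
E
python3 - <<'E'
from h import *
print(pinch_z if not callable(pinch_z) else pinch_z()); s=get_state(); print(s["eef_pos"],s["tcp_rot"],s["finger_gap"],s["clock"])
for n in("scene","top"):
    c=read_camera(n);cv2.imwrite(f"pics/{n}0.png",c["frame"][...,::-1]); W=cloud(c); print(n,c["pose"].round(3).tolist(),c["k1"])
    for l in("spatula","slot","stylus","scale","magnifier","burner","ring_dish","cup_weights"):
        for d in cut_out(n,l)[:4]:
            m=d["region"]; print(l,round(d["score"],2),np.array(d["box"]).tolist(),np.nanmedian(W[m],0).round(3))
E
```

```text
0.0187
[0.2550677  0.56983386 0.2053098 ] [[-9.12813215e-01  4.08376865e-01 -6.08190363e-04]
 [ 4.08377292e-01  9.12811612e-01 -1.71702457e-03]
 [-1.46029886e-04 -1.81569385e-03 -9.99998341e-01]] 1.0005201183916708 0.0
scene [[-0.385, 0.611, -0.692, 1.169], [0.923, 0.265, -0.28, 0.261], [0.012, -0.746, -0.666, 0.668], [0.0, 0.0, 0.0, 1.0]] -0.07552663522897288
spatula 0.74 [257.6, 170.0, 104.7, 72.3] [ 0.572 -0.012  0.051]
spatula 0.69 [294.5, 179.0, 55.5, 30.0] [0.534 0.01  0.069]
spatula 0.61 [317.5, 282.4, 48.3, 56.8] [0.756 0.135 0.012]
slot 0.88 [413.0, 206.5, 75.3, 71.5] [0.517 0.273 0.011]
stylus 0.46 [183.8, 135.7, 13.5, 31.1] [ 0.543 -0.317  0.085]
stylus 0.3 [258.2, 168.2, 104.2, 72.6] [ 0.573 -0.011  0.051]
scale 0.69 [110.1, 207.8, 128.1, 82.6] [ 0.783 -0.19   0.05 ]
scale 0.67 [256.5, 169.2, 104.3, 70.2] [ 0.573 -0.012  0.051]
magnifier 0.57 [452.0, 218.2, 26.3, 50.9] [0.538 0.317 0.019]
burner 0.73 [278.2, 133.2, 32.6, 30.4] [ 0.393 -0.121  0.057]
burner 0.36 [452.2, 220.9, 28.3, 49.5] [0.537 0.318 0.019]
ring_dish 0.71 [377.5, 168.0, 33.3, 23.2] [0.357 0.128 0.015]
cup
[... 309 characters left out ...]
] [0.746 0.13  0.011]
spatula 0.61 [309.4, 182.5, 32.8, 42.5] [0.524 0.012 0.072]
stylus 0.38 [452.4, 199.9, 11.2, 9.1] [ 0.537 -0.316  0.109]
scale 0.76 [296.3, 170.3, 87.0, 71.6] [ 0.531 -0.022  0.051]
scale 0.64 [366.3, 84.1, 87.3, 77.6] [ 0.753 -0.206  0.051]
scale 0.19 [451.0, 200.5, 15.8, 7.6] [ 0.537 -0.318  0.104]
magnifier 0.87 [201.6, 189.8, 20.5, 47.4] [0.534 0.313 0.018]
burner 0.7 [361.8, 252.2, 35.6, 32.3] [ 0.374 -0.129  0.061]
burner 0.54 [310.9, 183.6, 35.3, 44.2] [0.535 0.004 0.071]
ring_dish 0.78 [266.1, 250.0, 31.7, 34.4] [0.366 0.128 0.013]
cup_weights 0.66 [320.2, 120.2, 26.7, 21.6] [ 0.738 -0.002  0.039]
cup_weights 0.22 [452.9, 199.5, 11.5, 8.0] [ 0.537 -0.318  0.107]
```

```bash
python3 - <<'E'
import cv2
a=cv2.imread("pics/top0.png")[80:280,180:480]; cv2.imwrite("pics/topc.png",cv2.resize(a,None,fx=2.6,fy=2.6,interpolation=cv2.INTER_CUBIC))
b=cv2.imread("pics/scene0.png")[160:290,240:500]; cv2.imwrite("pics/scenec.png",cv2.resize(b,None,fx=3,fy=3,interpolation=cv2.INTER_CUBIC))
E
```

```text
(no output)
```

View pics/topc.png

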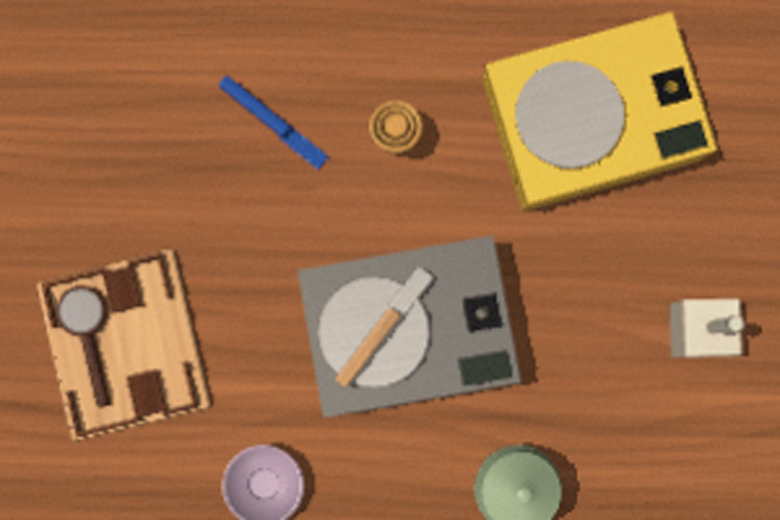

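View pics/scenec.png

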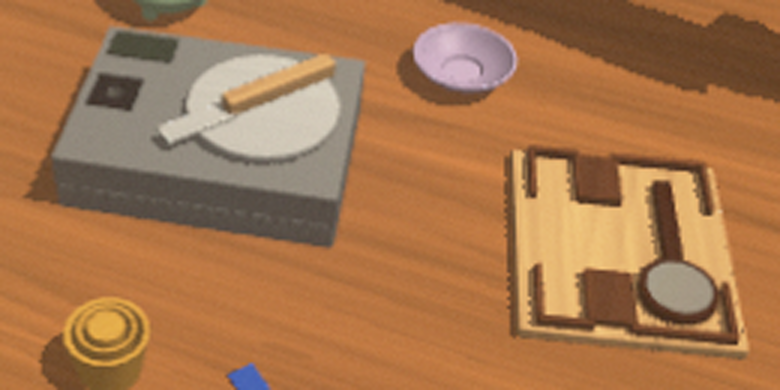

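View pics/scene0.png

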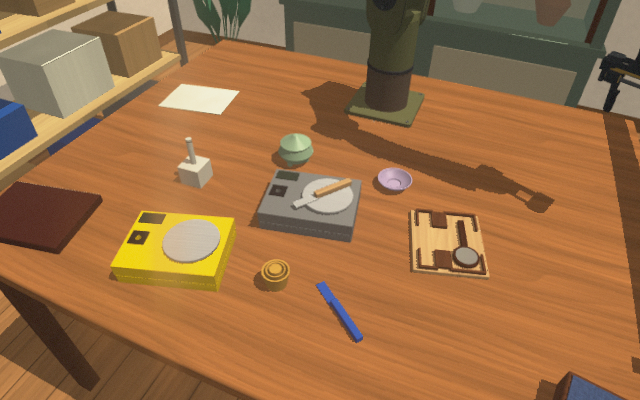

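The things that could be confused (top view):
- **Spatulas:** wooden at (324,204), blue at (284,127).
- **Scales:** grey at (338,205), yellow at (411,122).
- **Upright thing:** only the stylus in the stone stand, at (458,204).

I choose the wooden spatula and the grey scale. The crop shows the spatula on the grey scale's pan with its blade towards +x/-y. The empty narrow compartment is on the tray's right side in the top view, at about (250,205).

Next I rectify the views onto known heights to measure them.

```bash
cat >> h.py <<'E'
def rect(c,x0,x1,y0,y1,h,s=2000.):
    # rows: x decreasing from x1, cols: y decreasing from y1; s px per m
    X,Y=np.meshgrid(np.arange(x1,x0,-1/s),np.arange(y1,y0,-1/s),indexing="ij")
    p=project(c,np.stack([X.ravel(),Y.ravel(),np.full(X.size,h)],-1)).reshape(X.shape+(2,)).astype(np.float32)
    return cv2.remap(c["frame"],p[...,0],p[...,1],cv2.INTER_CUBIC)
E
python3 - <<'E'
from h import *
def rectfit(P):
    (c,wh,a)=cv2.minAreaRect((P*1000).astype(np.float32)); 
    return np.round(c,1),np.round(wh,1),round(a,1)
for n in("top","scene"):
    c=read_camera(n);W=cloud(c);f=c["frame"].astype(int);hsv=cv2.cvtColor(c["frame"],cv2.COLOR_RGB2HSV).astype(int)
    X,Y,Z=W[...,0],W[...,1],W[...,2]
    near=lambda x,y,r:np.hypot(X-x,Y-y)<r
    # spatula handle: saturated on pan ; whole: height
    m=near(.533,.01,.1)&(hsv[...,1]>70)&(Z>.06); print(n,"handle",m.sum(),rectfit(W[m][:,:2]),np.median(W[m],0).round(4))
    Q=W[m][:,:2];mu=Q.mean(0);u=np.linalg.svd(Q-mu)[2][0];print("  mean",mu.round(4),"ang",np.degrees(np.arctan2(u[1],u[0])).round(1))
    m=near(.533,-.02,.16)&(hsv[...,1]<50)&(Z>.046)&(Z<.0555); print("case",m.sum(),rectfit(W[m][:,:2]),np.median(Z[m]))
    m=near(.525,-.105,.06)&(f.max(-1)<60)&(Z>.03)
    cn,l,st,ce=cv2.connectedComponentsWithStats(m.astype(np.uint8))
    for i in range(1,cn):
        if st[i,4]>10: print(" dark",st[i,4],np.median(W[l==i],0).round(4),ce[i].round(1))
    m=near(.52,.28,.16)&(Z>.004)&(Z<.03); print("tray",m.sum(),rectfit(W[m][:,:2]))
    m=near(.537,-.317,.06)&(Z>.06);print("stylus",m.sum(),np.nanmean(W[m],0).round(4),Z[m].max(), "top",np.median(W[m&(Z>.11)],0).round(4))
    m=near(.537,-.317,.07)&(abs(Z-.05)<.004);print("block",rectfit(W[m][:,:2]))
c=read_camera("top")
R=[rect(c,.42,.64,-.14,.10,.052),rect(c,.42,.62,.18,.38,.012)]
for i,r in enumerate(R): cv2.imwrite(f"pics/r{i}.png",r[...,::-1])
E
```

```text
top handle 192 (array([509.3,  21.3]), array([14.3, 89.7]), 53.7) [0.5091 0.0215 0.0735]
  mean [0.5089 0.0216] ang 143.5
case 2639 (array([531.5, -18.8]), array([146.7, 197.5]), 11.4) 0.05005036582396771
 dark 136 [ 0.5462 -0.0941  0.0518] [365.4 199.9]
 dark 11 [ 0.5023 -0.1106  0.051 ] [371.6 217.4]
tray 3431 (array([507.6, 285.1]), array([283.8, 284.6]), 60.5)
stylus 69 [ 0.5371 -0.3186  0.1035] 0.12298538728196429 top [ 0.5371 -0.3209  0.1195]
block (array([ 537.2, -323.1]), array([55. , 56.2]), 1.5)
scene handle 317 (array([512.1,  23.1]), array([16.2, 89.1]), 52.7) [0.5154 0.0243 0.0736]
  mean [0.5145 0.0244] ang -36.1
case 2379 (array([534.5, -15.6]), array([151.1, 198.8]), 10.8) 0.05096007706566752
tray 4616 (array([518.9, 268.2]), array([263.2, 301.5]), 85.2)
stylus 142 [ 0.542  -0.3178  0.0922] 0.12212525903288374 top [ 0.541  -0.3182  0.1189]
block (array([ 539.2, -321. ]), array([60.1, 59.5]), 0.3)
```

```bash
python3 - <<'E'
import cv2
a=cv2.imread("pics/r0.png");b=cv2.imread("pics/r1.png");a=a[:400,:480]
cv2.imwrite("pics/rr.png",cv2.resize(cv2.hconcat([a,b[:400]]),(792,360),interpolation=cv2.INTER_AREA));print(a.shape,b.shape)
E
```

```text
(400, 480, 3) (400, 400, 3)
```

View pics/rr.png

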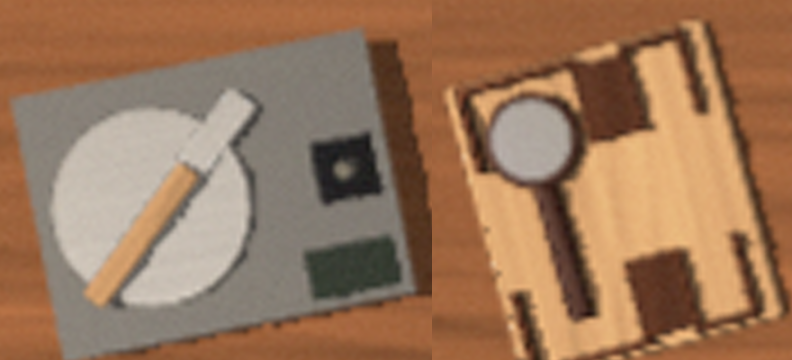

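The rectified view shows the hole at (345,168), about (0.5465,-0.0925), and the empty slot at about (693,180), about (0.520,0.235) with yaw near 0.26. I refine the slot with a template of its known walls.

```bash
cat > fit.py <<'E'
from h import *
from scipy.optimize import differential_evolution as DE
g=np.arange
def grid(x0,x1,y0,y1): a,b=np.meshgrid(g(x0,x1,1.),g(y0,y1,1.)); return np.stack([a.ravel(),b.ravel()],-1)/1000
walls=np.vstack([grid(s0,s1,y0,y1) for s0,s1 in((34,78),(-78,-34)) for y0,y1 in((-19,-14),(14,47))]+[grid(78,83,-19,47),grid(-83,-78,-19,47)])
floor=np.vstack([grid(-77,77,-13,13),grid(-33,33,-27,40),grid(-75,75,-28,-21)])
def slotfit(c):
    v=c["frame"].max(-1).astype(np.float32)
    def val(P,p,h):
        cs,sn=np.cos(p[2]),np.sin(p[2]);Q=P@np.array([[cs,sn],[-sn,cs]])+p[:2]
        q=project(c,np.c_[Q,np.full(len(Q),h)]).astype(np.float32)
        return cv2.remap(v,q[:,:1],q[:,1:],cv2.INTER_LINEAR).mean()
    r=DE(lambda p:val(walls,p,.018)-val(floor,p,.010),[(.50,.54),(.215,.255),(.15,.36)],seed=0,tol=1e-6)
    return r.x,r.fun
E
python3 - <<'E'
from fit import *
for n in("top","scene"): print(n,slotfit(read_camera(n)))
E
```

```text
top (array([0.51983956, 0.23607395, 0.26923255]), np.float64(-116.1139144897461))
scene (array([0.52445807, 0.23951268, 0.26903695]), np.float64(-106.85365295410156))
```

Call:
move_arm(series=[[0.023,-0.0468,0,0,0,-0.018,0.6],[0.023,-0.0468,0,0,0,-0.018,0.6],[0.023,-0.0468,0,0,0,-0.018,0.6],[0.023,-0.0468,0,0,0,-0.018,0.6],[0.023,-0.0468,0,0,0,-0.018,0.6],[0.023,-0.0468,0,0,0,-0.018,0.6],[0.023,-0.0468,0,0,0,-0.018,0.6],[0.023,-0.0468,0,0,0,-0.018,0.6]])

```text
clock: 2.15
eef_pos: [0.4402, 0.1947, 0.2064]
tcp_rot: [[-0.844, 0.536, 0.001], [0.536, 0.844, 0.0], [-0.0, 0.001, -1.0]]
contact_force: [-0.1, 0.3, 0.8]
finger_gap: 0.601
finger_force: 0.0
```

Call:
move_arm(series=[[0.023,-0.0468,0,0,0,-0.018,0.6],[0.023,-0.0468,0,0,0,-0.018,0.6],[0.023,-0.0468,0,0,0,-0.018,0.6],[0.023,-0.0468,0,0,0,-0.018,0.6],[0,0,-0.03,0,0,0,0.6],[0,0,-0.03,0,0,0,0.6],[0,0,0,0,0,0,0.6]])

```text
clock: 3.02
eef_pos: [0.5297, 0.0087, 0.1447]
tcp_rot: [[-0.804, 0.595, -0.004], [0.595, 0.804, -0.0], [0.003, -0.003, -1.0]]
contact_force: [0.3, -0.3, 0.1]
finger_gap: 0.602
finger_force: 0.0
```

```bash
python3 - <<'E'
from h import *
s=get_state();print(s["eef_pos"],np.degrees(np.arctan2(s["tcp_rot"][1,1],s["tcp_rot"][0,1])),s["tcp_rot"][:,2],s["clock"],s["q"],s["finger_gap"])
ims=[]
for n in("scene","top"):
    c=read_camera(n);f=c["frame"].copy()
    t=project(c,s["eef_pos"])[0];print(n,t)
    cv2.drawMarker(f,tuple(int(round(v)) for v in t),(255,0,0),cv2.MARKER_CROSS,5,1)
    x,y=int(t[0]),int(t[1]);ims.append(cv2.resize(f[y-60:y+60,x-65:x+65],(390,360),interpolation=cv2.INTER_CUBIC))
cv2.imwrite("pics/g1.png",cv2.hconcat(ims)[...,::-1])
E
```

```text
[0.52973091 0.00868166 0.14465544] 53.5201246042029 [-4.29539432e-03 -3.38745178e-04 -9.99990717e-01] 3.025 [ 0.00872826  0.65792234 -0.18258144  1.91055267  0.1990188   0.5947558
  0.63174787] 0.6015789247145367
scene [323.31028168 162.58023471]
top [326.07838701 203.41222959]
```

View pics/g1.png

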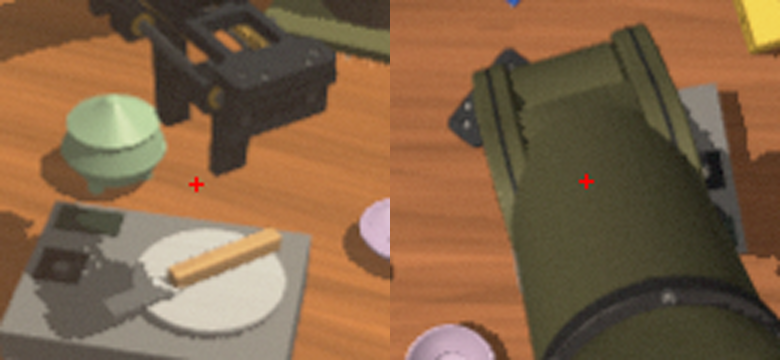

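The scene view shows the open fingers straddling the handle line. Their tips sit above the projected TCP at (323,163) because they rise as they open. I descend and grip.

Call:
move_arm(series=[[0.001,-0.001,-0.03,0,0,0,0.6],[0,0,-0.03,0,0,0,0.5],[0,0,-0.02,0,0,0,0.4],[0,0,0,0,0,0,0.3],[0,0,0,0,0,0,0.0],[0,0,0,0,0,0,0],[0,0,0,0,0,0,0]], force=25)

```text
clock: 4.0
eef_pos: [0.5328, 0.0079, 0.0669]
tcp_rot: [[-0.804, 0.595, 0.002], [0.595, 0.804, 0.0], [-0.001, 0.001, -1.0]]
contact_force: [-0.9, -0.8, -0.3]
finger_gap: 0.011
finger_force: 0.0
```

```bash
python3 - <<'E'
from h import *
s=get_state();print(s["eef_pos"],s["finger_gap"],s["clock"])
c=read_camera("scene");f=c["frame"].copy();W=cloud(c);hsv=cv2.cvtColor(f,cv2.COLOR_RGB2HSV).astype(int)
t=project(c,s["eef_pos"])[0];print(t)
for d in cut_out("scene","spatula")[:3]: print(d["score"],d["box"],np.nanmedian(W[d["region"]],0))
f[int(round(t[1])),int(round(t[0]))]=(255,0,0)
cv2.imwrite("pics/g2.png",cv2.resize(f[130:250,240:380],None,fx=5,fy=5,interpolation=cv2.INTER_CUBIC)[...,::-1])
E
```

```text
[0.532842   0.0079476  0.06694845] 0.010819830346562252 4.0
[321.78988637 192.40598486]
0.91 [317.6, 280.1, 42.1, 61.0] [0.75715645 0.13403313 0.01196441]
0.88 [295.2, 179.0, 56.5, 29.2] [0.54044037 0.00478909 0.0673061 ]
```

View pics/g2.png

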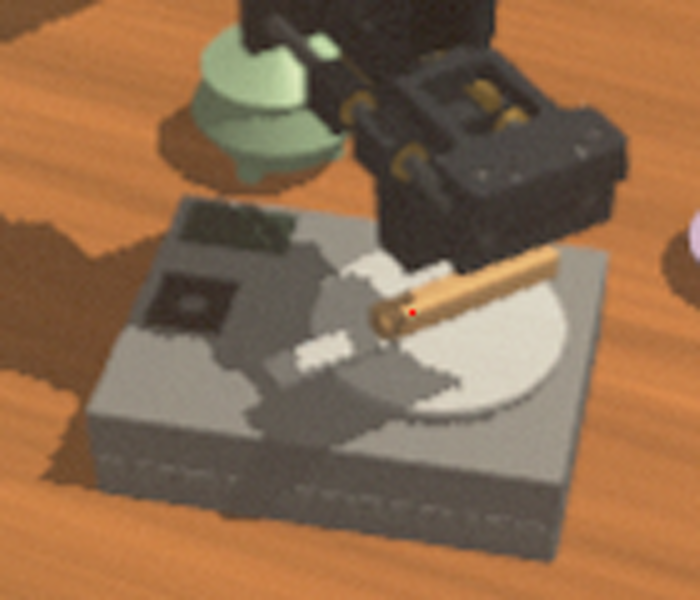

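```bash
python3 - <<'E'
from h import *
c=read_camera("scene");W=cloud(c);f=c["frame"].astype(int)
X,Y,Z=np.moveaxis(W,-1,0)
m=(f.max(-1)<75)&(np.hypot(X-.53,Y-.01)<.13)&(Z>.066)
u=W[m]
for a in np.arange(.064,.16,.008):
    k=(u[:,2]>=a)&(u[:,2]<a+.008)
    if k.sum()>3:print(round(a,3),k.sum(),"x",u[k][:,0].min().round(3),u[k][:,0].max().round(3),"y",u[k][:,1].min().round(3),u[k][:,1].max().round(3),np.median(u[k],0).round(3))
print(c["z_map"][m].min())
E
```

```text
0.104 33 x 0.535 0.549 y -0.004 0.023 [0.542 0.013 0.109]
0.112 37 x 0.535 0.55 y -0.005 0.023 [0.541 0.012 0.116]
0.12 44 x 0.534 0.551 y -0.005 0.025 [0.541 0.013 0.124]
0.128 37 x 0.533 0.551 y -0.006 0.024 [0.544 0.015 0.132]
0.136 20 x 0.541 0.551 y 0.004 0.021 [0.549 0.015 0.14 ]
0.144 13 x 0.546 0.553 y 0.008 0.02 [0.55  0.015 0.148]
0.6203876
```

The fingers shut without touching the spatula. Depth puts their tips at z≈0.104 rather than the reported 0.067, so I go lower and check by depth and force.

Call:
move_arm(series=[[0,0,0,0,0,0,0.45],[0,0,0,0,0,0,0.45],[0,0,0,0,0,0,0.45],[-0.001,0,-0.012,0,0,0,0.45],[0,0,-0.012,0,0,0,0.45],[0,0,0,0,0,0,0.45]])

```text
clock: 4.9
eef_pos: [0.5302, 0.0079, 0.0407]
tcp_rot: [[-0.804, 0.594, -0.003], [0.594, 0.804, -0.0], [0.002, -0.002, -1.0]]
contact_force: [1.3, 0.4, 0.3]
finger_gap: 0.45
finger_force: 0.0
```

```bash
cat > tip.py <<'E'
from h import *
s=get_state();p=s["eef_pos"];print(p.round(4) if hasattr(p,'round') else p,s["finger_gap"],s["clock"],s["contact_force"])
c=read_camera("scene");W=cloud(c);f=c["frame"].astype(int)
X,Y,Z=np.moveaxis(W,-1,0)
m=(f.max(-1)<75)&(np.hypot(X-p[0],Y-p[1])<.09)&(Z>.063)&(Z<.16)
cn,l,st,ce=cv2.connectedComponentsWithStats(m.astype(np.uint8))
for i in range(1,cn):
    if st[i,4]>25:
        u=W[l==i];print(st[i],"zmin pct",np.percentile(u[:,2],[0,2,10]).round(4));k=u[u[:,2]<np.percentile(u[:,2],30)];print(k.min(0).round(3),k.max(0).round(3))
E
python3 tip.py
```

```text
[0.5302 0.0079 0.0407] 0.4503945768631594 4.9 [1.28451582 0.35392177 0.27860053]
[290 140  13  10  75] zmin pct [0.1399 0.1403 0.1423]
[ 0.489 -0.075  0.14 ] [ 0.511 -0.057  0.146]
[297 151   9  11  47] zmin pct [0.1426 0.1433 0.1454]
[ 0.529 -0.05   0.143] [ 0.541 -0.029  0.149]
[307 152  52  47 485] zmin pct [0.0756 0.0788 0.0847]
[ 0.514 -0.023  0.076] [0.562 0.04  0.114]
```

Call:
move_arm(series=[[0.001,0,-0.012,0,0,0,0.45],[0,0,0,0,0,0,0.3],[0,0,0,0,0,0,0.2],[0,0,0,0,0,0,0.0],[0,0,0,0,0,0,0],[0,0,0,0,0,0,0]], force=25)

```text
clock: 5.7
eef_pos: [0.5324, 0.0079, 0.0303]
tcp_rot: [[-0.804, 0.595, 0.0], [0.595, 0.804, 0.0], [-0.0, 0.0, -1.0]]
contact_force: [-0.0, 1.1, 0.2]
finger_gap: 0.158
finger_force: 25.0
```

```bash
python3 tip.py; python3 - <<'E'
from h import *
c=read_camera("scene");f=c["frame"];cv2.imwrite("pics/g3.png",cv2.resize(f[130:250,240:380],None,fx=5,fy=5,interpolation=cv2.INTER_CUBIC)[...,::-1])
E
```

```text
[0.5324 0.0079 0.0303] 0.15805935209136357 5.7 [-0.03180875  1.0898164   0.24689426]
[288 142  43  57 560] zmin pct [0.0645 0.0717 0.081 ]
[ 0.491 -0.075  0.065] [0.556 0.027 0.13 ]
[326 162  17  11  49] zmin pct [0.1439 0.1474 0.1488]
[0.541 0.039 0.144] [0.555 0.051 0.15 ]
[334 183  25  16 143] zmin pct [0.1284 0.129  0.1306]
[0.559 0.061 0.128] [0.605 0.094 0.134]
```

View pics/g3.png

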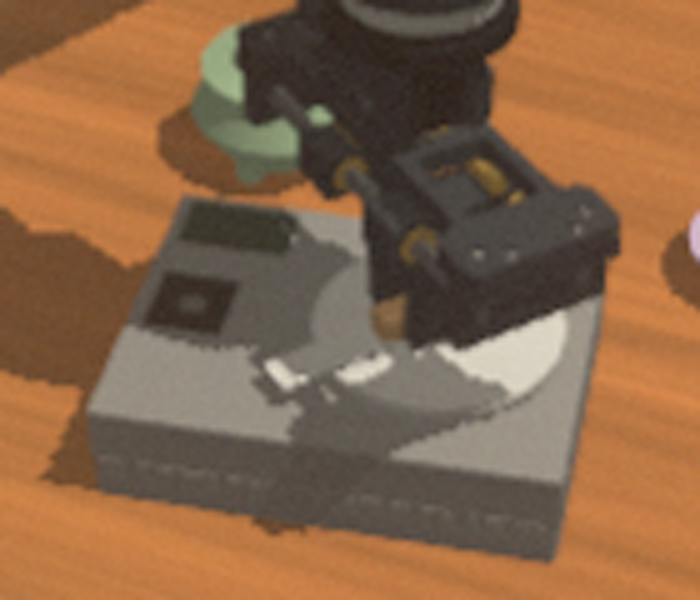

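Gripped: 25 N at an opening of 13.9 mm, with about 9 mm of handle showing beyond the finger. The reported z is about 36 mm low, while x and y fit. I lift and carry it.

Call:
move_arm(series=[[0,0,0.03,0,0,0,0],[0,0,0.03,0,0,0,0],[-0.0017,0.0383,0,0,0,0.151,0],[-0.0017,0.0383,0,0,0,0.151,0],[-0.0017,0.0383,0,0,0,0.151,0],[-0.0017,0.0383,0,0,0,0.151,0],[-0.0017,0.0383,0,0,0,0.151,0],[-0.0017,0.0383,0,0,0,0.151,0]])

```text
clock: 6.8
eef_pos: [0.5218, 0.2387, 0.0901]
tcp_rot: [[-0.963, -0.271, -0.0], [-0.271, 0.963, -0.0], [0.0, -0.0, -1.0]]
contact_force: [0.4, 0.2, -0.7]
finger_gap: 0.153
finger_force: 25.0
```

Call:
move_arm(series=[[0,0,-0.04,0,0,0,0],[0,0,-0.03,0,0,0,0],[0,0,-0.01,0,0,0,0],[0,0,0,0,0,0,0],[0,0,0,0,0,0,0]])

```text
clock: 7.42
eef_pos: [0.5229, 0.2381, 0.0112]
tcp_rot: [[-0.964, -0.266, 0.002], [-0.266, 0.964, 0.001], [-0.002, 0.001, -1.0]]
contact_force: [-0.2, -0.1, 0.3]
finger_gap: 0.159
finger_force: 25.0
```

```bash
python3 - <<'E'
from h import *
s=get_state();print(s["eef_pos"],np.degrees(np.arctan2(s["tcp_rot"][1,1],s["tcp_rot"][0,1])),s["clock"],s["q"])
c=read_camera("scene");f=c["frame"];W=cloud(c);hsv=cv2.cvtColor(f,cv2.COLOR_RGB2HSV).astype(int)
cv2.imwrite("pics/g4.png",cv2.resize(f[170:290,380:520],None,fx=5,fy=5,interpolation=cv2.INTER_CUBIC)[...,::-1])
for d in cut_out("scene","spatula")[:3]: print(d["score"],d["box"],np.nanmedian(W[d["region"]],0))
E
```

```text
[0.52289898 0.23810347 0.01123847] 105.40886103723355 7.425 [-0.34918648  0.92290504 -0.27349206  1.84544867  0.52581337  0.44313684
  0.84041105]
0.76 [318.1, 280.1, 44.7, 59.6] [0.75791538 0.13739426 0.01182279]
0.72 [428.4, 208.9, 7.8, 45.5] [0.54461171 0.24565671 0.04557045]
```

View pics/g4.png

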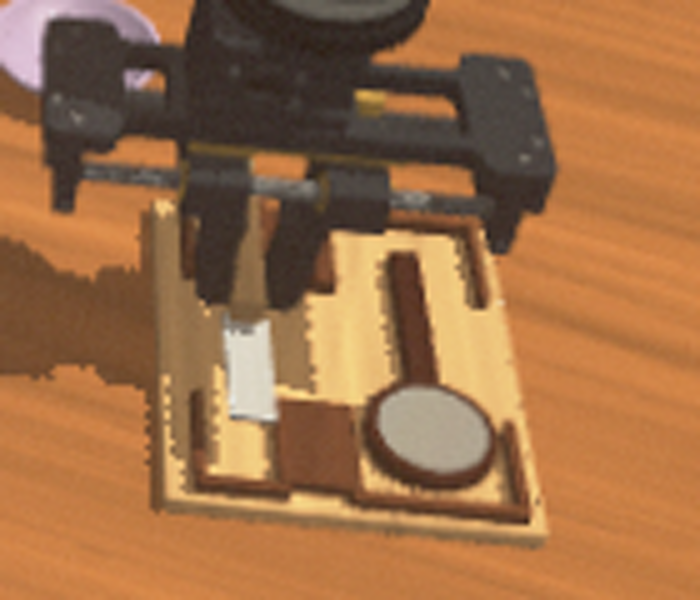

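The spatula hangs level over the narrow compartment, with the blade at crop (250,370). I measure the blade against the slot in the same camera.

```bash
cat > blade.py <<'E'
from h import *
c=read_camera("scene");W=cloud(c);hsv=cv2.cvtColor(c["frame"],cv2.COLOR_RGB2HSV).astype(int)
X,Y,Z=np.moveaxis(W,-1,0)
m=(hsv[...,1]<50)&(hsv[...,2]>120)&(np.hypot(X-.568,Y-.2515)<.05)&(Y<.285)
P=W[m];d=P[:,:2]-[.5245,.2395];a=.269;L=d@[np.cos(a),np.sin(a)];T=d@[-np.sin(a),np.cos(a)]
mu=P.mean(0);u=np.linalg.svd((P-mu)[:,:2])[2][0]
print(m.sum(),"z",np.percentile(P[:,2],[5,50,95]).round(4),"long",np.percentile(L,[2,50,98]).round(4),"lat",np.percentile(T,[2,50,98]).round(4),"ang",np.arctan(u[1]/u[0]))
E
python3 blade.py
```

```text
178 z [0.0426 0.0445 0.0587] long [0.0178 0.0418 0.0669] lat [-0.0084  0.0001  0.0088] ang 0.247764323335469
```

Call:
move_arm(series=[[0.002,0.0005,-0.02,0,0,0,0],[0,0,-0.008,0,0,0,0],[0,0,-0.002,0,0,0,0],[0,0,-0.001,0,0,0,0],[0,0,0,0,0,0,0]])

```text
clock: 8.2
eef_pos: [0.5236, 0.2377, -0.0199]
tcp_rot: [[-0.964, -0.266, -0.0], [-0.266, 0.964, -0.001], [0.001, -0.001, -1.0]]
contact_force: [-3.9, -1.8, 14.9]
finger_gap: 0.154
finger_force: 25.0
```

```bash
python3 blade.py
```

```text
175 z [0.0115 0.0135 0.0943] long [0.0172 0.0404 0.0676] lat [-0.009  -0.0003  0.0077] ang 0.2558677431945711
```

On the floor, with 15 N of contact. Releasing.

Call:
move_arm(series=[[0,0,0.001,0,0,0,0.2],[0,0,0,0,0,0,0.3],[0,0,0,0,0,0,0.4],[0,0,0,0,0,0,0.4],[0,0,0.02,0,0,0,0.4],[0,0,0.04,0,0,0,0.4],[0,0,0.06,0,0,0,0.4],[0,-0.03,0.04,0,0,0,0.4]])

```text
clock: 9.25
eef_pos: [0.5245, 0.2115, 0.1428]
tcp_rot: [[-0.963, -0.27, 0.003], [-0.27, 0.963, 0.004], [-0.004, 0.003, -1.0]]
contact_force: [1.6, -0.4, 0.3]
finger_gap: 0.398
finger_force: 0.0
```

```bash
python3 blade.py; python3 - <<'E'
from h import *
print(get_state()["q"].round(2) if hasattr(get_state()["q"],"round") else get_state()["q"])
for n in("scene",):
    c=read_camera(n);W=cloud(c);hsv=cv2.cvtColor(c["frame"],cv2.COLOR_RGB2HSV)
    for d in cut_out(n,"spatula")[:3]:
        P=W[d["region"]];q=P[:,:2]-[.5245,.2395];a=.269
        print(d["score"],d["box"],np.percentile(P[:,2],[5,50,95]).round(4),np.percentile(q@[np.cos(a),np.sin(a)],[2,98]),np.percentile(q@[-np.sin(a),np.cos(a)],[2,98]))
E
```

```text
175 z [0.0117 0.0135 0.2572] long [0.016  0.0391 0.0662] lat [-0.0343 -0.002   0.0076] ang 0.5167846792278085
[-0.21  0.71 -0.41  1.81  0.42  0.7   0.98]
0.84 [320.2, 283.0, 41.7, 57.5] [nan nan nan] [nan nan] [nan nan]
0.78 [420.7, 208.6, 14.6, 59.1] [nan nan nan] [nan nan] [nan nan]
```

The spatula lies flat in the slot, about 3 mm off lengthwise and under 1 mm sideways. Now the stylus.

Call:
move_arm(series=[[0.0015,-0.059,0,0,0,-0.067,0.6],[0.0015,-0.059,0,0,0,-0.067,0.6],[0.0015,-0.059,0,0,0,-0.067,0.6],[0.0015,-0.059,0,0,0,-0.067,0.6],[0.0015,-0.059,0,0,0,-0.067,0.6],[0.0015,-0.059,0,0,0,-0.067,0.6],[0.0015,-0.059,0,0,0,-0.067,0.6],[0.0015,-0.059,0,0,0,-0.067,0.6]])

```text
clock: 10.4
eef_pos: [0.5358, -0.2643, 0.1383]
tcp_rot: [[-0.964, 0.265, -0.002], [0.265, 0.964, 0.002], [0.002, 0.001, -1.0]]
contact_force: [0.9, 0.8, 0.4]
finger_gap: 0.601
finger_force: 0.0
```

Call:
move_arm(series=[[0.0015,-0.0585,0,0,0,-0.067,0.6],[0,0,0,0,0,0,0.6],[0,0,0,0,0,0,0.6]])

```text
clock: 10.78
eef_pos: [0.5375, -0.3203, 0.1385]
tcp_rot: [[-0.945, 0.326, -0.002], [0.326, 0.945, 0.003], [0.002, 0.002, -1.0]]
contact_force: [-0.4, 0.8, -0.3]
finger_gap: 0.598
finger_force: 0.0
```

```bash
python3 - <<'E'
from h import *
s=get_state();print(s["eef_pos"],np.degrees(np.arctan2(s["tcp_rot"][1,1],s["tcp_rot"][0,1])),s["tcp_rot"][:,2],s["clock"],s["q"],s["finger_gap"])
c=read_camera("scene");f=c["frame"]
print(project(c,[*s["eef_pos"][:2],s["eef_pos"][2]+.036]),project(c,[.539,-.3195,.12]))
cv2.imwrite("pics/s1.png",cv2.resize(f[70:220,120:290],None,fx=3.5,fy=3.5,interpolation=cv2.INTER_CUBIC)[...,::-1])
E
```

```text
[ 0.53750372 -0.32034894  0.13853299] 70.95905335998837 [-0.00162399  0.00267199 -0.99999511] 10.775 [ 0.6537226   0.78658386 -0.34536812  1.61909088  0.33866368  0.79818826
  1.40164861] 0.5979353269246226
[[183.36029932 117.48698383]] [[187.88892116 138.61877308]]
```

View pics/s1.png

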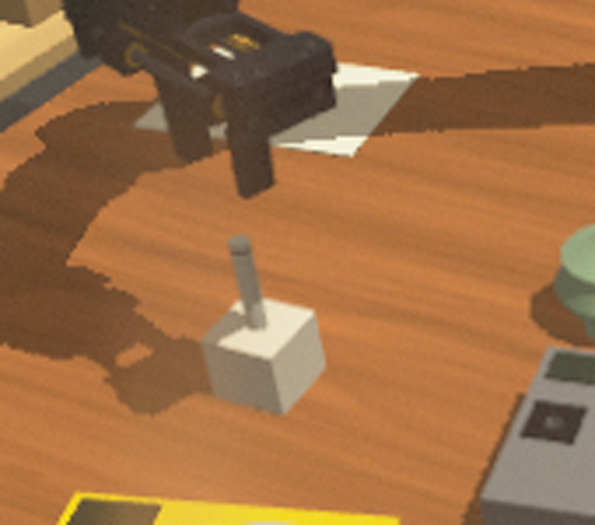

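The open fingers straddle the stylus, with their tips at crop (190,158) and (255,195) and the barrel top at (238,243). I descend and grip.

Call:
move_arm(series=[[0.001,0.001,-0.03,0,0,0,0.6],[0,0,-0.03,0,0,0,0.6],[0,0,-0.03,0,0,0,0.5],[0,0,-0.0195,0,0,0,0.4],[0,0,0,0,0,0,0.3],[0,0,0,0,0,0,0.2],[0,0,0,0,0,0,0],[0,0,0,0,0,0,0]], force=15)

```text
clock: 11.82
eef_pos: [0.5395, -0.3217, 0.0318]
tcp_rot: [[-0.945, 0.328, 0.002], [0.328, 0.945, -0.001], [-0.002, -0.0, -1.0]]
contact_force: [1.0, -0.3, 2.8]
finger_gap: 0.151
finger_force: 15.0
```

Call:
move_arm(series=[[0,0,0,0,0,0,0],[0,0,0,0,0,0,0]], force=40)

```text
clock: 12.08
eef_pos: [0.5395, -0.3217, 0.0318]
tcp_rot: [[-0.945, 0.328, 0.002], [0.328, 0.945, -0.001], [-0.002, -0.0, -1.0]]
contact_force: [-0.9, 0.7, 6.1]
finger_gap: 0.147
finger_force: 40.0
```

Call:
move_arm(series=[[0,0,0.03,0,0,0,0],[0,0,0.03,0,0,0,0],[0,0,0.03,0,0,0,0],[0.0016,0.0455,0,0,0,0,0],[0.0016,0.0455,0,0,0,0,0],[0.0016,0.0455,0,0,0,0,0],[0.0016,0.0455,0,0,0,0,0],[0.0016,0.0455,0,0,0,0,0]])

```text
clock: 13.08
eef_pos: [0.5464, -0.0925, 0.1207]
tcp_rot: [[-0.945, 0.328, -0.0], [0.328, 0.945, 0.0], [0.0, 0.0, -1.0]]
contact_force: [0.4, -0.4, -0.4]
finger_gap: 0.145
finger_force: 40.0
```

Call:
move_arm(series=[[0,0,-0.015,0,0,0,0],[0,0,-0.01,0,0,0,0],[0,0,0,0,0,0,0],[0,0,0,0,0,0,0]])

```text
clock: 13.58
eef_pos: [0.5465, -0.0952, 0.0956]
tcp_rot: [[-0.944, 0.33, -0.0], [0.33, 0.944, -0.0], [-0.0, -0.0, -1.0]]
contact_force: [-0.2, -0.2, -0.7]
finger_gap: 0.149
finger_force: 40.0
```

```bash
python3 - <<'E'
from h import *
s=get_state();print(s["eef_pos"],s["finger_force"],s["clock"])
c=read_camera("scene");f=c["frame"];W=cloud(c)
x,y,z=s["eef_pos"];tip=[x,y,z-.0268];print("tip",tip,project(c,[tip,[.549,-.0895,.052]]))
t=project(c,tip)[0].astype(int);x0,y0=t[0]-32,t[1]-26
print("crop origin",x0,y0,"x12")
cv2.imwrite("pics/s2.png",cv2.resize(f[y0:y0+48,x0:x0+64],None,fx=12,fy=12,interpolation=cv2.INTER_CUBIC)[...,::-1])
for d in cut_out("scene","stylus")[:3]:print(d["score"],d["box"],np.nanmedian(W[d["region"]],0))
E
```

```text
[ 0.54649888 -0.09518967  0.09559149] 39.99940333887935 13.575
tip [np.float64(0.5464988769686207), np.float64(-0.09518967082661554), np.float64(0.06879149255312839)] [[275.56967693 183.10125419]
 [277.79542361 190.30574045]]
crop origin 243 157 x12
0.6 [269.7, 148.5, 9.0, 36.6] [ 0.54913157 -0.09465839  0.12001049]
0.49 [411.1, 209.2, 81.5, 70.6] [0.51613607 0.28113819 0.01119669]
```

View pics/s2.png

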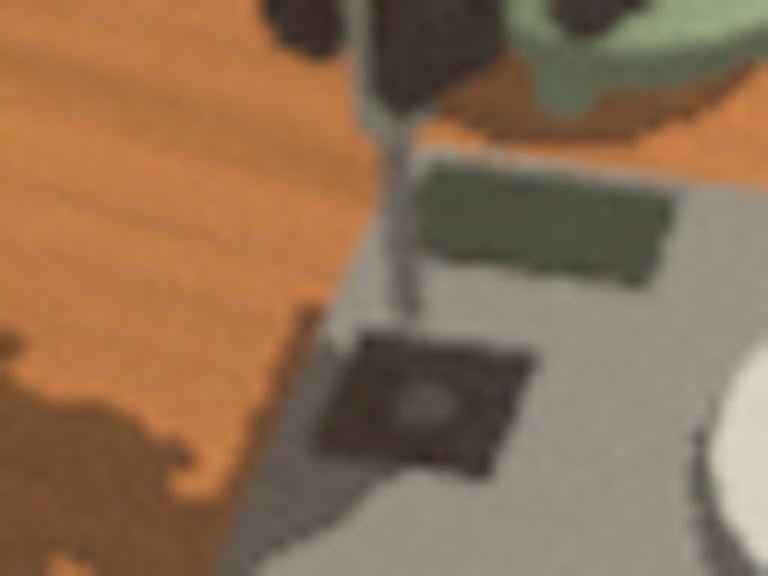

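The pin's end is at crop (406,318) and the black square's centre, the hole, at (425,403). I back-project both at their own heights.

```bash
python3 - <<'E'
from h import *
from scipy.optimize import fsolve
c=read_camera("scene")
bp=lambda px,h:fsolve(lambda p:project(c,[p[0],p[1],h])[0]-px,[.55,-.09])
h=bp(np.array([278.,190.15]),.052);print("hole",h)
for px in([276.3,182.3],[276.3,183.]):
    for z in(.067,.0688): t=bp(np.array(px),z);print(px,z,t,"delta",h-t)
s=get_state();print(s["eef_pos"])
# edge-based square fit: dark blob on rectified plane
r=rect(c,.51,.59,-.13,-.05,.052,4000);m=(r.max(-1)<75).astype(np.uint8)
cn,l,st,ce=cv2.connectedComponentsWithStats(m);i=1+st[1:,4].argmax()
P=np.argwhere(l==i)[:,::-1].astype(np.float32);q=cv2.minAreaRect(P);print("square",.59-q[0][1]/4000,-.05-q[0][0]/4000,np.array(q[1])/4,q[2])
E
```

```text
hole [ 0.54835629 -0.08932423]
[276.3, 182.3] 0.067 [ 0.54157572 -0.09603349] delta [0.00678057 0.00670926]
[276.3, 182.3] 0.0688 [ 0.54345466 -0.09496368] delta [0.00490163 0.00563946]
[276.3, 183.0] 0.067 [ 0.54369745 -0.0949508 ] delta [0.00465884 0.00562658]
[276.3, 183.0] 0.0688 [ 0.54557003 -0.09388424] delta [0.00278626 0.00456002]
[ 0.54682141 -0.09442812  0.09594633]
square 0.549548511505127 -0.0900199317932129 [33.30082703 33.0904541 ] 79.02776336669922
```

```bash
cat > pin.py <<'E'
from h import *
s=get_state();p=s["eef_pos"]
c=read_camera("scene");W=cloud(c);X,Y,Z=np.moveaxis(W,-1,0)
m=(np.hypot(X-p[0],Y-p[1])<.013)&(Z>.058)&(Z<.15)
print(p,s["contact_force"],s["clock"],"lowest",np.nanmin(Z[m]) if m.any() else None)
d=np.array(c["pose"][:2,3])-p[:2];d/=np.linalg.norm(d)
zt=p[2]-.0268
for a,b,r in((zt+.004,zt+.04,.003),(zt+.047,zt+.058,.007)):
    k=m&(Z>a)&(Z<b)
    if k.sum()>3:print(k.sum(),"axis",(np.median(W[k],0)[:2]-d*r*.85).round(4))
E
python3 pin.py
```

```text
[ 0.54682141 -0.09442812  0.09594633] [-0.49644081  0.60335421 -0.77369959] 13.725 lowest 0.0703326630848351
36 axis [ 0.5451 -0.0938]
18 axis [ 0.546 -0.097]
```

Call:
move_arm(series=[[0.0035,0.0042,0,0,0,0,0],[0,0,-0.006,0,0,0,0],[0,0,-0.004,0,0,0,0],[0,0,0,0,0,0,0],[0,0,0,0,0,0,0]])

```text
clock: 14.4
eef_pos: [0.55, -0.0896, 0.0856]
tcp_rot: [[-0.945, 0.328, -0.0], [0.328, 0.945, 0.0], [0.0, -0.0, -1.0]]
contact_force: [-0.6, 0.4, 0.1]
finger_gap: 0.144
finger_force: 40.0
```

```bash
python3 pin.py; python3 - <<'E'
from h import *
c=read_camera("scene");g=c["frame"].max(-1)
print("cols 270-287");
for r in range(172,198): print(r,g[r,270:288])
s=get_state()["eef_pos"];print(project(c,[[.549,-.0897,.052],[.549,-.0897,s[2]-.0268]]))
E
```

```text
[ 0.54999196 -0.08964399  0.08556049] [-0.62460549  0.39390028  0.14423169] 14.4 lowest 0.05879791355472652
38 axis [ 0.5487 -0.0887]
14 axis [ 0.5499 -0.0911]
cols 270-287
172 [174 176 174 168 150 127 123 105 101 105  96  79  76  78  78  78  77  78]
173 [183 181 181 175 158 137 124 117 112 100  87  80  79  77  79  76  81  78]
174 [193 192 190 185 164 146 126 110 103  84  79  77  78  79  80  78  79  78]
175 [194 192 197 179 158 148 126 101  97  87  77  78  78  79  78  77  79  83]
176 [193 191 188 169 150 134 105 100  99  89  79  77  77  80  79  78  76  79]
177 [192 191 181 159 151 113  89  99 102  88  76  79  79  78  75  77  78  78]
178 [191 191 169 151 150 138 116 107 102 105  92  76  79  72  77  76  79  81]
179 [186 174 158 147 149 148 133 114 102 122 131 131 130 130 119 113 100  85]
180 [182 164 154 150 149 149 134 113 104 126 147 151 151 151 143 146 138 132]
181 [179 159 149 148 147 150 139 111 107 125 145 150 150 151 152 148 150 149]
182 [154 153 148 149 149 152 134 115 104 120 142 151 149 147 150 149 153 151]
183 [114 117 136 149 148 150 141 117 106 118 142 151 152 151 152 152 
[... 459 characters left out ...]
  69  68 101 138]
190 [ 77  59  59  63  61  69  89  97  96  92  84  69  61  64  68  67 121 149]
191 [ 66  60  61  60  60  67  89 100  97  87  77  65  64  62  63  71 130 151]
192 [ 65  58  62  61  60  62  69  75  75  75  64  63  64  58  66  75 130 150]
193 [ 58  64  61  64  61  61  55  60  59  65  60  61  62  64  67  83 108 140]
194 [ 67  63  59  62  61  63  60  64  64  63  63  65  61  62  72  90 125 144]
195 [ 84  85  80  76  79  76  68  63  66  61  62  62  62  63  80 124 144 150]
196 [ 96  96  95  94  92  91  87  90  88  83  77  82  74  80 119 146 152 152]
197 [ 97  98  95  98  98  94  96  95  96  97  95  90 118 133 146 153 152 149]
[[277.71389035 190.2818963 ]
 [277.54556276 187.88662442]]
```

The pin column (278.2) and the hole centre (278.0) coincide. I go down.

Call:
move_arm(series=[[0,0,-0.006,0,0,0,0],[0,0,-0.006,0,0,0,0],[0,0,-0.006,0,0,0,0],[0,0,-0.005,0,0,0,0],[0,0,0,0,0,0,0],[0,0,0,0,0,0,0]])

```text
clock: 15.25
eef_pos: [0.5502, -0.0896, 0.0627]
tcp_rot: [[-0.945, 0.328, 0.0], [0.328, 0.945, 0.0], [-0.0, 0.0, -1.0]]
contact_force: [-1.1, -0.6, 0.2]
finger_gap: 0.146
finger_force: 40.0
```

Call:
move_arm(series=[[0,0,-0.004,0,0,0,0],[0,0,-0.003,0,0,0,0],[0,0,-0.002,0,0,0,0],[0,0,0,0,0,0,0],[0,0,0,0,0,0,0]])

```text
clock: 15.88
eef_pos: [0.5502, -0.0896, 0.0539]
tcp_rot: [[-0.945, 0.328, 0.0], [0.328, 0.945, -0.0], [-0.0, 0.0, -1.0]]
contact_force: [-0.8, -0.3, 4.3]
finger_gap: 0.147
finger_force: 40.0
```

Call:
move_arm(series=[[0,0,-0.0015,0,0,0,0],[0,0,-0.001,0,0,0,0],[0,0,0,0,0,0,0],[0,0,0,0,0,0,0],[0,0,0,0,0,0,0]])

```text
clock: 16.5
eef_pos: [0.5503, -0.0896, 0.0515]
tcp_rot: [[-0.945, 0.328, 0.001], [0.328, 0.945, -0.0], [-0.001, 0.0, -1.0]]
contact_force: [-0.8, -0.5, 7.3]
finger_gap: 0.149
finger_force: 40.0
```

The push reads 7.3 N with about 5 mm of travel, so the button is fully down, and the grip holds at 40 N. Handing in.

```bash
python3 -c "
from bench import *
s=get_state();print(s['contact_force'],s['finger_force']);print(job_done())"
```

```text
[-0.76311819 -0.48857497  7.34647174] 39.99941278249025
the job is handed in; nothing more can be done
None
```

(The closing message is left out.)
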